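# Put the finishing wedge away in the acrylic drawer

## Task

Pull open the upper drawer of the clear acrylic cabinet and put away the loose finishing wedge that lies out on the shelf: lay it flat, without dropping it, in the compartment of that drawer that already holds the other, smaller wedge. Then ease the drawer fully shut without slamming it. Leave everything else where it is, with the lower drawer shut.

Things in the scene. Friction and masses are not known exactly. Their poses are not given: they have to be found in the camera images.
- drawer (a joint): slide of the upper drawer of the clear acrylic cabinet: 0 m = fully shut, grows to 0.145 m as it is pulled out towards the robot (along the cabinet's -x). May start up to 10 mm ajar. The cabinet is 220 mm deep, 280 mm wide, 120 mm high; the flat drawer front is 276 mm wide and its top edge is 115 mm above the shelf
- drawer_knob (a point): grip point on the axis of the upper drawer's round metal knob, mid-front, 35 mm out from the drawer front, 90 mm above the shelf, 30 mm below the cabinet's top; moves with the drawer. Knob head: disc 28 mm in diameter, 16 mm thick (27 to 43 mm out), on a 12 mm stem. Axes: x into the cabinet (drawer opens along -x), y left seen from the robot, z up
- bay_left (a point): floor centre of the upper drawer's left (+y) compartment; moves with the drawer; axes as drawer_knob. Each is 187 mm long (x), 128 mm wide (y), walls 34 mm high, 3 mm divider between; floor 68 mm above the shelf. Front inner wall at x = -93 mm; with the drawer out by d the cabinet's top covers x above d - 93 mm, its underside 47 mm and upper face 52 mm above the floor
- bay_right (a point): the same for the right (-y) compartment
- wedge: the finishing wedge to put away, hard silicone, 80 mm long (x), 34 mm wide (y), 18 mm thick, tapering in thickness over the last 32 mm towards its +x end to 5 mm; parallel sides; lies flat on the shelf. Origin at the centre of its underside, z up
- small_wedge: a smaller wedge of the same shape, 56 x 26 x 14 mm, lying in the rear half of one of the upper drawer's two compartments (which one varies). Origin at the centre of its underside
- spare_cap: a round spare screw cap, 44 mm diameter, 13 mm high, lying flat in the rear half of the other compartment. Origin at the centre of its underside
- removal_tool: bystander: caulk removal tool with arrow-shaped head lying on the shelf, 160 mm long (x), 46 mm wide at the head, 14 mm high. Origin under the middle
- putty_knife: bystander: putty knife lying on the shelf, 190 mm long (x), 50 mm wide, 18 mm high. Origin under the middle
- cartridge0: bystander: closed white sealant cartridge standing upright, 48 mm diameter, 218 mm high. Origin under its centre
- cartridge1: bystander: a second cartridge like it
- tape_roll: bystander: roll of tape lying flat, 100 mm diameter, 36 mm high. Origin under its centre
- jar: bystander: closed glass jar, 68 mm diameter, 85 mm high. Origin under its centre
- lower_drawer (a joint): slide of the lower drawer of the cabinet, 0 m = shut; stays shut. Its knob is like the upper one's, 57 mm beneath it
Things that resemble listed ones, but are neither listed nor needed, are in the scene too. Leave any grey, pink or red look-alike of the wedge alone.

How it is judged (in metres and radians):
On the way, in this order (a step that is already met when the one before it is completed fails the run):
1. the upper drawer is pulled out by at least 90 mm (value of joint drawer above 0.09 m), for 0.2 s.
2. with the drawer still out by 50 mm or more, the wedge lies flat and released in the compartment with the smaller wedge (value of joint drawer above 0.05 m and ((x of wedge in the frame of bay_left between -0.095 and 0.095 m and y of wedge in the frame of bay_left between -0.064 and 0.064 m and z of wedge in the frame of bay_left between -0.006 and 0.012 m and y of small_wedge in the frame of bay_left between -0.064 and 0.064 m and z of small_wedge in the frame of bay_left between -0.006 and 0.012 m and y of spare_cap in the frame of bay_right between -0.064 and 0.064 m and z of spare_cap in the frame of bay_right between -0.006 and 0.012 m) or (x of wedge in the frame of bay_right between -0.095 and 0.095 m and y of wedge in the frame of bay_right between -0.064 and 0.064 m and z of wedge in the frame of bay_right between -0.006 and 0.012 m and y of small_wedge in the frame of bay_right between -0.064 and 0.064 m and z of small_wedge in the frame of bay_right between -0.006 and 0.012 m and y of spare_cap in the frame of bay_left between -0.064 and 0.064 m and z of spare_cap in the frame of bay_left between -0.006 and 0.012 m)) and z of wedge in the frame of bay_left below 0.006 m and angle between wedge's own z axis and vertical below 0.12 rad and contact force between the fingers and wedge below 0.05 N and linear speed of wedge below 0.02 m/s), for 0.2 s.
At the end, for the whole second after the job is handed in: The upper drawer is shut to within 5 mm and so is the lower one; the wedge lies flat (within 0.12 rad, underside within 6 mm of the floor) and still in the upper drawer's compartment that holds the smaller wedge, and the round cap is still in the other compartment (value of joint each of drawer, lower_drawer below 0.005 m and ((x of wedge in the frame of bay_left between -0.095 and 0.095 m and y of wedge in the frame of bay_left between -0.064 and 0.064 m and z of wedge in the frame of bay_left between -0.006 and 0.012 m and y of small_wedge in the frame of bay_left between -0.064 and 0.064 m and z of small_wedge in the frame of bay_left between -0.006 and 0.012 m and y of spare_cap in the frame of bay_right between -0.064 and 0.064 m and z of spare_cap in the frame of bay_right between -0.006 and 0.012 m) or (x of wedge in the frame of bay_right between -0.095 and 0.095 m and y of wedge in the frame of bay_right between -0.064 and 0.064 m and z of wedge in the frame of bay_right between -0.006 and 0.012 m and y of small_wedge in the frame of bay_right between -0.064 and 0.064 m and z of small_wedge in the frame of bay_right between -0.006 and 0.012 m and y of spare_cap in the frame of bay_left between -0.064 and 0.064 m and z of spare_cap in the frame of bay_left between -0.006 and 0.012 m)) and z of wedge in the frame of bay_left below 0.006 m and angle between wedge's own z axis and vertical below 0.12 rad and linear speed of wedge below 0.02 m/s); the robot touches nothing.
It fails at once if a bystander on the shelf is moved by more than 30 mm or knocked over (distance of any of removal_tool, putty_knife, cartridge0, cartridge1, tape_roll, jar from where it was at the start of the episode above 0.03 m or angle between any of removal_tool, putty_knife, cartridge0, cartridge1, tape_roll, jar's own z axis and vertical above 0.4 rad).
It fails at once if the lower drawer is pulled out by more than 20 mm (value of joint lower_drawer above 0.02 m).
It fails at once if the wedge is dropped or flung: it moves faster than 0.7 m/s out of the fingers' grip (linear speed of wedge above 0.7 m/s and contact force between the fingers and wedge below 0.05 N).
It fails at once if the drawer is slammed: it closes faster than 0.5 m/s (velocity of joint drawer below -0.5 m/s).
It also fails if it takes over 72 s, if anything falls off the work surface, if the arm or the gripper's body presses on something with over 40 N, if the wrist force passes 120 N, or if a joint passes its speed limit or range.

## Robot

A 6-joint arm with a two-finger parallel gripper is mounted at the origin on the work surface. World frame = base frame: x ahead of the robot, y to its left, z up, the work surface at z = 0. Lengths are in m, angles in degrees, forces in N, time in s.
With the tool pointing down it reaches from about 0.325 to 1 m from the base axis. Payload 5.1 kg.
Tool frame: the origin (TCP) lies on the centre line of the jaws, within the pads' length; the fingertips stand 11 mm ahead of it and the grasp point (between the pads) lies 8 mm behind it; x points along the fingers, y is the direction in which the jaws open and shut, and the axes are right-handed (so a half turn about x gives the same grasp; the last joint's range is limited). The gripper opens to 85 mm and grips with 20 to 120 N. Pads are 22 mm wide; open, the fingers measure 114 mm over their backs; the gripper's body (76 mm by 85 mm) begins 54 mm behind the grasp point. The pads swing forward as they close: fully open they stand 13 mm farther back than shut.
Start: joints at [-82.082, 7.093, 94.555, -0, 78.352, -4.733], TCP at [0.142, -0.634, 0.22] pointing down, gripper open.
Joint ranges: [-149.61, 149.61], [-58.7, 133.49], [1.44, 155.28], [-77.14, 257.14], [18.33, 153.61], [-166.67, 166.67]. Speed limits (degrees/s): [147.25, 147.25, 180, 180, 180, 180].

## Interface

Orientations are given as a 3x3 rotation matrix whose columns are the frame's x, y, z axes.
In Python, from station import ctrl gives the robot as it stands. The module is installed in compiled form; this text tells all that it offers.
- The arm moves only by the shell command python3 -m creep 'ROWS' [OPENING]. ROWS is JSON, a list of rows, each a list of 2 entries, a list of its own where there are three numbers: the shift along the tool's x, y, z in m, then the turn, a rotation vector about the tool's x, y, z in rad. A call has 1 to 10 rows; each row is the pose to reach, as a shift and turn from the pose commanded when the call began, along the tool's axes at that moment; what a row does not reach only later rows make up. A row lasts 1/12 s, in which the tool goes at most 41.7 mm and 7.16 degrees, less where a joint would pass 70% of its speed; a pose out of reach is approached as far as the arm can. A call with a gripper value outside its range is refused whole. OPENING is the closure in counts, from 0 (fully open) to 255 (shut), set as the call begins (- or left out, the last holds). The fingers move at their own pace and stop on an object; the grip force is fixed at half the most. Time passes only in rows, so rows that repeat a pose let the fingers close. It gives the time, the measured TCP pose, the force and the opening at its end, in the units of the state.
- ctrl.observe(): the state, without advancing time (a new reading comes with each control period).
- ctrl.grab_frame(name): name is "side" or "top"; returns a dict with "img" (480x640x3 uint8, red, green, blue), "z_map" (480x640 float32, m along the optical axis (not along the pixel's ray), 0 where there is no reading), "camera_matrix" (3x3 intrinsics, pixels), "k1" (the pictures are not rectified: a ray, as slopes to the right and down, at radius r is drawn at 1 + k1 r^2 times it, then the intrinsics apply), "eye" and "rotation" of the camera in the world. Camera axes: x right, y up, looking along -z (the intrinsics and any distortion apply to the point x, -y, -z); pixel columns grow to the right and rows downward; lengths in m; the calibration is good to about 2 mm. A picture is of the moment at which its call begins.
- ctrl.close_job(): hands the job in, once; it reports no verdict.
The state is a dict: "t": time; "joints": joint angles; "qvel": joint speeds; "joint_efforts": joint torques, N m; "tcp_pos": TCP position; "orientation": TCP orientation; "force": force on the tool from outside, world axes, zero at the start; "ft_torque": the same for the moment, N m; "finger_gap": finger opening in m.
Only numpy, scipy, OpenCV 4.12 (cv2) and the standard library are available. Lean on these libraries where they do the work, as an engineer would, in place of code of your own. Each camera call takes 0.05 s, during which the arm holds its last target. There are 200 camera calls.

## Working session

There is one attempt and no reset: what is moved stays moved. The work goes in short steps, Python scripts to look and compute and a shell command to move; the robot and the scene stay as the last step left them, time stands still between calls to the robot, and variables do not carry over. Pictures are saved under pics/ and viewed, about 8 in all and at most 12, crops included, and the job is handed in when it is done.

```bash
mkdir -p pics; cat > h.py <<'E'
import numpy as np, cv2
from station import ctrl
def grab(n,save=None):
    f=ctrl.grab_frame(n)
    if save: cv2.imwrite(save,f["img"][:,:,::-1])
    return f
def ray(f,u,v):
    K=np.array(f["camera_matrix"]);d=np.array([(u-K[0,2])/K[0,0],(v-K[1,2])/K[1,1]])
    s=d.copy()
    for _ in range(20): s=d/(1+f["k1"]*(s@s))
    return np.array(f["eye"]),np.array(f["rotation"])@np.array([s[0],-s[1],-1])
def onz(f,u,v,z):
    e,r=ray(f,u,v);return e+r*(z-e[2])/r[2]
def dep(f,u,v):
    e,r=ray(f,u,v);return e+r*f["z_map"][int(round(v)),int(round(u))]
def two(f,p,g,q):
    e,r=ray(f,*p);k,s=ray(g,*q)
    t=np.linalg.lstsq(np.c_[r,-s],k-e,rcond=None)[0];a=e+r*t[0];b=k+s*t[1]
    return (a+b)/2,np.linalg.norm(a-b)
def proj(f,P):
    c=np.array(f["rotation"]).T@(np.array(P)-f["eye"]);s=np.array([c[0],-c[1]])/-c[2]
    s=s*(1+f["k1"]*(s@s));K=np.array(f["camera_matrix"]);return s*[K[0,0],K[1,1]]+K[:2,2]
E
python3 - <<'E'
from h import *
for n in("side","top"):
    f=grab(n,f"pics/{n}0.png");print(n,f["eye"],f["rotation"],f["camera_matrix"],f["k1"])
print(ctrl.observe())
E
```

```text
side [ 0.49959632 -0.97359987  0.78297518] [[ 0.99805368  0.04903143 -0.03853278]
 [-0.059918    0.58274141 -0.81044573]
 [-0.01728267  0.81117715  0.58454507]] [[473.75103047   0.         326.88774421]
 [  0.         473.75103047 243.42303964]
 [  0.           0.           1.        ]] -0.06306394251150484
top [0.4580724  0.01018232 1.14083102] [[-0.0026503   0.99850751 -0.05455029]
 [-0.99999561 -0.00271865 -0.00117893]
 [-0.00132547  0.05454693  0.99851033]] [[466.92015107   0.         321.68829517]
 [  0.         466.92015107 234.22557813]
 [  0.           0.           1.        ]] -0.02664387747317645
{'t': 0.1, 'joints': array([-8.20798672e+01,  7.13026008e+00,  9.46256435e+01, -7.96999682e-04,
        7.83528185e+01, -4.73278481e+00]), 'qvel': array([ 0.00844174, -0.11171103, -0.0514072 , -0.06114373,  0.0622749 ,
        0.10006779]), 'joint_efforts': array([ 1.66923910e-04, -4.24934793e+01, -3.66653609e+01, -9.99583222e-05,
        3.93944996e-03,  2.77870580e-07]), 'tcp_pos': array([ 0.14226583, -0.63365295,  0.21907665]), 'orientation': array([[-2.74963078e-04,  2.19046985e-01, -9.75714273e-01],
       [ 1.87757842e-03, -9.75712477e-01, -2.19047111e-01],
       [-9.99998200e-01, -1.89220993e-03, -1.42992985e-04]]), 'force': array([-0.62439724,  0.62100895, -0.01769828]), 'ft_torque': array([-0.00107154, -0.0370622 ,  0.03273082]), 'finger_gap': 0.08511740708827759}
```

View pics/side0.png

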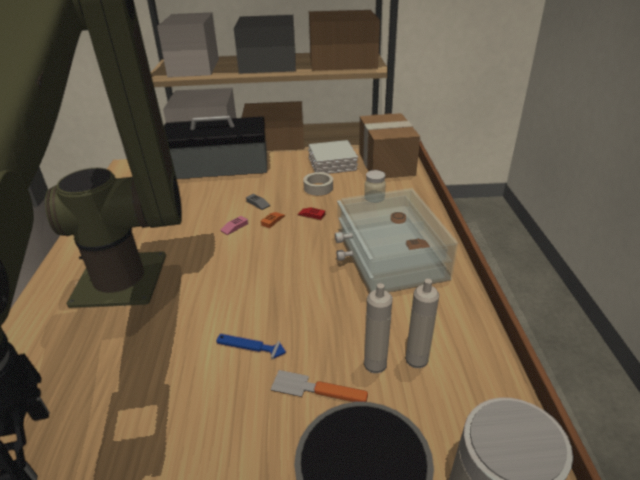

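View pics/top0.png

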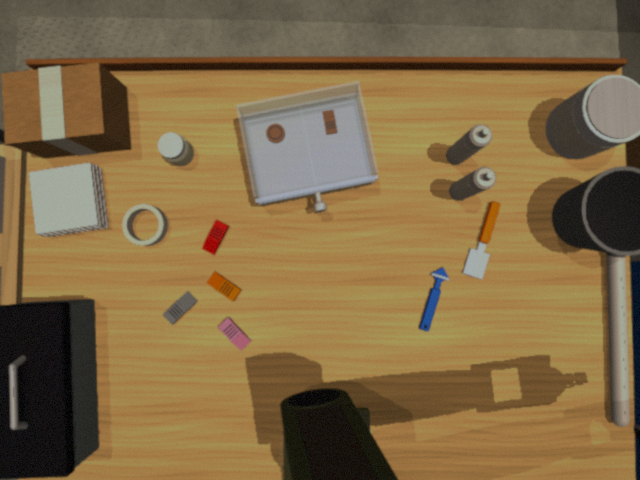

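Side: the orange wedge is at about (273,219), knobs at (340,237) and (344,255). Top: the orange wedge is at (224,286), the knob at (319,203), the small wedge at (330,122) in the right bay, and the cap at (276,133) in the left.

```bash
cat > m.py <<'E'
from h import *
import sys
def wedge(f,box):
    u0,u1,v0,v1=box
    h=cv2.cvtColor(f["img"],cv2.COLOR_RGB2HSV)[v0:v1,u0:u1]
    m=cv2.inRange(h,(4,170,90),(20,255,255))
    n,l,s,c=cv2.connectedComponentsWithStats(m);i=1+np.argmax(s[1:,4])
    m=(l==i).astype('uint8');cn=max(cv2.findContours(m,0,2)[0],key=cv2.contourArea)
    r=cv2.minAreaRect(cn);return c[i]+[u0,v0],cv2.boxPoints(r)+[u0,v0],s[i],cn[:,0]+[u0,v0]
if __name__=="__main__":
    t=grab("top");s=grab("side")
    ct,bt,st,_=wedge(t,(195,255,262,310));cs,bs,ss,_=wedge(s,(255,292,205,233))
    print(ct,st,cs,ss,two(t,ct,s,cs))
    for z in(.0,.018):print(np.round([onz(t,*p,z) for p in bt],4).tolist(),np.round([onz(s,*p,z) for p in bs],4).tolist())
    a=cv2.resize(t["img"][262:312,194:256],(400,320),interpolation=2);b=cv2.resize(s["img"][200:240,250:300],(400,320),interpolation=2)
    c=cv2.resize(t["img"][180:220,290:340],(400,280),interpolation=2);d=cv2.resize(s["img"][220:270,325:375],(400,280),interpolation=2)
    cv2.imwrite("pics/c1.png",np.vstack([np.hstack([a,b]),np.hstack([c,d])])[:,:,::-1])
    # depth samples on wedge long axis
    for v in range(276,297,4): print([round(float(dep(t,u,v)[2]),3) for u in range(206,244,4)])
    for p in [(257,202),(377,179),(318,194),(320,205),(247,120),(366,100)]: print(p,np.round(dep(t,*p),4))
E
python3 m.py
```

```text
[223.35897436 285.80473373] [ 12   9  34  30 507] [271.01257862 219.11320755] [  7   8  21  14 159] (array([0.39196073, 0.25095952, 0.00147117]), np.float64(0.006614300347345131))
[[0.4039, 0.2955, 0.0], [0.4342, 0.2736, 0.0], [0.3861, 0.2068, 0.0], [0.3559, 0.2288, 0.0]] [[0.3552, 0.2447, 0.0], [0.4067, 0.3128, 0.0], [0.4245, 0.2665, 0.0], [0.3736, 0.2018, 0.0]]
[[0.4047, 0.291, 0.018], [0.4346, 0.2694, 0.018], [0.3872, 0.2037, 0.018], [0.3575, 0.2254, 0.018]] [[0.3585, 0.2167, 0.018], [0.4088, 0.2832, 0.018], [0.4262, 0.238, 0.018], [0.3765, 0.1748, 0.018]]
[0.003, 0.006, 0.011, 0.016, 0.001, 0.002, 0.002, 0.003, 1.141, -0.003]
[-0.0, 0.01, 0.01, 0.017, 0.017, 0.015, -0.001, 0.001, 0.005, 0.002]
[0.004, 0.012, 0.016, 0.017, 0.019, 0.019, 0.019, 0.005, 0.003, 0.001]
[0.0, 0.001, 0.02, 0.018, 0.02, 0.018, 0.022, 0.018, 0.017, 0.003]
[0.003, 0.001, -0.001, 0.004, 0.023, 0.02, 0.025, 0.016, 0.02, -0.002]
[0.004, 0.005, 0.007, 0.003, 0.004, 0.02, 0.021, 0.019, 0.005, 0.002]
(257, 202) [0.5857 0.1541 0.1158]
(377, 179) [ 0.6566 -0.1253 -0.0015]
(318, 194) [0.6052 0.0194 0.1009]
(320, 205) [0.5803 0.015  0.102 ]
(247, 120) [0.7683 0.1766 0.1217]
(366, 100) [ 0.8559 -0.1    -0.0024]
```

View pics/c1.png

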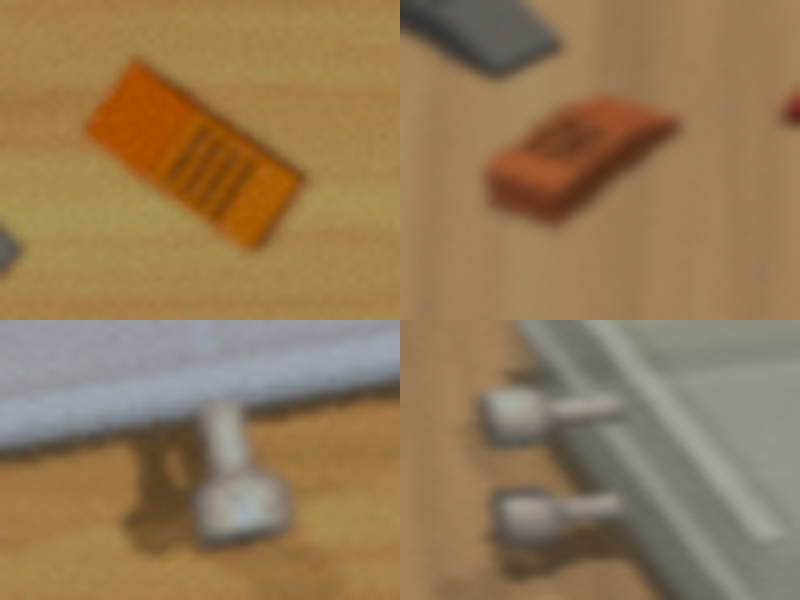

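The wedge's thick end points to −x,−y and its thin end to +x,+y, at a yaw of about 54°. In the crops the knob head is at top (320.4,206.7) and side (338.8,237). Next I'll compute the cabinet pose, with a helper that gives the moves in tool axes.

```bash
cat >> h.py <<'E'
def go(p,yaw):
    "tool-axis shift and tool-x turn (tool down) to world TCP p with tool y at yaw deg"
    o=ctrl.observe();R=np.array(o["orientation"]);y=np.radians(yaw)
    ty=np.array([np.cos(y),np.sin(y),0]);T=np.c_[[0,0,-1],ty,np.cross([0,0,-1],ty)]
    rv=cv2.Rodrigues(R.T@T)[0].ravel()
    print("t",round(o["t"],2),"tcp",np.round(o["tcp_pos"],4),"shift",np.round(R.T@(np.array(p)-o["tcp_pos"]),4),"turn",np.round(rv,3),"F",np.round(o["force"],1),"gap",round(o["finger_gap"],4))
E
python3 - <<'E'
from h import *
t=grab("top");s=grab("side")
print("tip",two(t,(214.9,271.4),s,(285,215.6)))
K,e=two(t,(320.4,206.7),s,(338.8,237));print("knob",K,e,"lower side ray at .033",onz(s,344,254.5,.033))
print("knob top ray at .09",onz(t,320.4,206.7,.09),"side",onz(s,338.8,237,.09))
# front top edge: brightest/whitish boundary along columns
g=cv2.cvtColor(t["img"],cv2.COLOR_RGB2HSV)
P=[]
for u in list(range(262,308,3))+list(range(334,374,3)):
    col=g[170:212,u,:].astype(int); m=np.where((col[:,0]>90)&(col[:,2]>90))[0]
    P.append((u,170+m.max()+.5))
P=np.array(P);W=np.array([onz(t,u,v,.11) for u,v in P])
l=cv2.fitLine(W[:,:2].astype('f4'),cv2.DIST_HUBER,0,.01,.01).ravel();print(P[::4].tolist());print("front yaw",np.degrees(np.arctan2(-l[0]*np.sign(-l[1])*-1,abs(l[1]))),l)
print("corner L,R",onz(t,258,204,.115),onz(t,377.5,181,.115))
print("small",[np.round(two(t,(330,122),s,(416,243.5)),4) if 0 else two(t,(330,122),s,(416,243.5))],"cap",two(t,(276,133),s,(398,217)))
go(K,-80)
E
```

```text
tip (array([ 0.43050364,  0.27293012, -0.00211631]), np.float64(0.0006444287489217051))
knob [0.57764665 0.01417474 0.08891547] 0.0006067552993194342 lower side ray at .033 [0.59076564 0.01288156 0.033     ]
knob top ray at .09 [0.57782839 0.01417117 0.09      ] side [0.57721989 0.01258203 0.09      ]
[[262.0, 202.5], [274.0, 200.5], [286.0, 198.5], [298.0, 195.5], [334.0, 188.5], [346.0, 186.5], [358.0, 184.5], [370.0, 181.5]]
front yaw 11.070265 [ 0.19201268 -0.98139244  0.6042334   0.04108623]
corner L,R [0.58139189 0.15195755 0.115     ] [ 0.63186733 -0.11256159  0.115     ]
small [(array([ 0.77538714, -0.00843123,  0.07331172]), np.float64(0.004084502001802791))] cap (array([0.75062073, 0.11673553, 0.07481273]), np.float64(0.0018198370517631473))
t 0.3 tcp [ 0.1423 -0.634   0.2198] shift [ 0.1313 -0.537  -0.5667] turn [ 0.046 -0.     0.001] F [ 0.1  0.6 -0.8] gap 0.0854
```

```bash
python3 -m creep '[[[0.002,-0.02,-0.02],[0,0,0]],[[0.004,-0.045,-0.047],[0,0,0]],[[0.006,-0.072,-0.075],[0,0,0]],[[0.008,-0.1,-0.104],[0.01,0,0]],[[0.01,-0.128,-0.134],[0.028,0,0]],[[0.01,-0.156,-0.164],[0.028,0,0]],[[0.01,-0.184,-0.194],[0.028,0,0]],[[0.01,-0.212,-0.224],[0.028,0,0]],[[0.01,-0.24,-0.254],[0.028,0,0]],[[0.01,-0.265,-0.28],[0.028,0,0]]]' 0
python3 -c "
from h import *
go([.5775,.0137,.2],-78.9)"
```

```text
t: 1.13
tcp_pos: [0.3584, -0.3122, 0.2104]
orientation: [[0.001, 0.192, -0.981], [-0.0, -0.981, -0.192], [-1.0, 0.0, -0.001]]
force: [0.3, 0.2, -0.1]
finger_gap: 0.0849
t 1.13 tcp [ 0.3584 -0.3122  0.2104] shift [ 0.0105 -0.2778 -0.2776] turn [-0.001 -0.001 -0.   ] F [ 0.3  0.2 -0.1] gap 0.0849
```

```bash
python3 -m creep '[[[0.002,-0.028,-0.028],[0,0,0]],[[0.004,-0.056,-0.056],[0,0,0]],[[0.006,-0.084,-0.084],[0,0,0]],[[0.008,-0.112,-0.112],[0,0,0]],[[0.01,-0.14,-0.14],[0,0,0]],[[0.01,-0.168,-0.168],[0,0,0]],[[0.01,-0.196,-0.196],[0,0,0]],[[0.01,-0.224,-0.224],[0,0,0]],[[0.01,-0.252,-0.252],[0,0,0]],[[0.01,-0.27,-0.27],[0,0,0]]]'
python3 -m creep '[[[0,0,0],[0,0,0]],[[0,0,0],[0,0,0]],[[0,0,0],[0,0,0]]]'
python3 -c "
from h import *
go([.5775,.0137,.081],-78.9)"
```

```text
t: 1.97
tcp_pos: [0.5721, 0.0055, 0.2003]
orientation: [[0.001, 0.194, -0.981], [0.001, -0.981, -0.194], [-1.0, -0.001, -0.001]]
force: [-0.0, 0.6, 0.3]
finger_gap: 0.0855
t: 2.22
tcp_pos: [0.5704, 0.0022, 0.2]
orientation: [[-0.001, 0.192, -0.981], [-0.0, -0.981, -0.192], [-1.0, 0.0, 0.001]]
force: [-0.7, -0.4, -0.3]
finger_gap: 0.0855
t 2.22 tcp [0.5704 0.0022 0.2   ] shift [ 0.119  -0.01   -0.0092] turn [-0.001  0.001 -0.   ] F [-0.7 -0.4 -0.3] gap 0.0855
```

```bash
python3 -m creep '[[[0.01,-0.01,-0.009],[0,0,0]],[[0.03,-0.01,-0.009],[0,0,0]],[[0.05,-0.01,-0.009],[0,0,0]],[[0.07,-0.01,-0.009],[0,0,0]],[[0.09,-0.01,-0.009],[0,0,0]],[[0.105,-0.01,-0.009],[0,0,0]],[[0.115,-0.01,-0.009],[0,0,0]],[[0.119,-0.01,-0.009],[0,0,0]],[[0.119,-0.01,-0.009],[0,0,0]],[[0.119,-0.01,-0.009],[0,0,0]]]' 0
python3 -m creep '[[[0,0,0],[0,0,0]],[[0,0,0],[0,0,0]],[[0,0,0],[0,0,0]],[[0,0,0],[0,0,0]],[[0,0,0],[0,0,0]],[[0,0,0],[0,0,0]],[[0,0,0],[0,0,0]],[[0,0,0],[0,0,0]],[[0,0,0],[0,0,0]],[[0,0,0],[0,0,0]]]' 255
python3 - <<'E'
from h import *
go([.5775,.0137,.081],-78.9)
s=grab("side");t=grab("top")
cv2.imwrite("pics/k1.png",np.hstack([cv2.resize(s["img"][180:300,270:430],(400,300)),cv2.resize(t["img"][120:240,240:400],(400,300))])[:,:,::-1])
E
```

```text
t: 3.05
tcp_pos: [0.5781, 0.0137, 0.0818]
orientation: [[0.001, 0.191, -0.982], [0.0, -0.982, -0.191], [-1.0, 0.0, -0.001]]
force: [0.6, -0.1, 0.7]
finger_gap: 0.0855
t: 3.88
tcp_pos: [0.578, 0.0147, 0.0821]
orientation: [[0.001, 0.192, -0.981], [0.001, -0.981, -0.192], [-1.0, -0.001, -0.001]]
force: [-2.5, 4.5, 5.3]
finger_gap: 0.0232
t 3.88 tcp [0.578  0.0147 0.0821] shift [0.0011 0.0009 0.0007] turn [-0.001 -0.001  0.001] F [-2.5  4.5  5.3] gap 0.0232
```

View pics/k1.png

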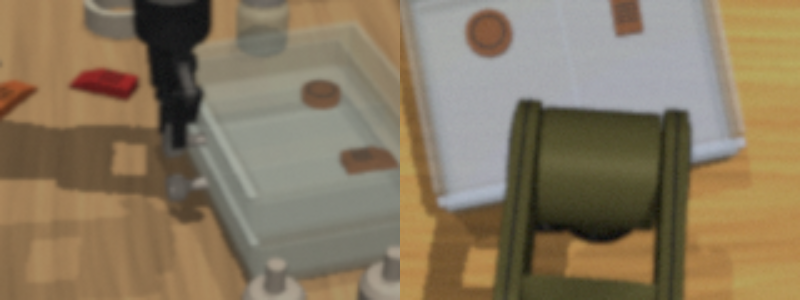

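The pictures show the fingers around the upper knob, the cap in the left bay and the small wedge in the right. The gap of 23 mm suggests the grip is somewhat off the disc's centre. I'll pull gently and check that the drawer follows.

```bash
python3 -m creep '[[[0,0,0.003],[0,0,0]],[[0,0,0.008],[0,0,0]],[[0,0,0.015],[0,0,0]],[[0,0,0.022],[0,0,0]],[[0,0,0.029],[0,0,0]],[[0,0,0.036],[0,0,0]],[[0,0,0.043],[0,0,0]],[[0,0,0.05],[0,0,0]],[[0,0,0.056],[0,0,0]],[[0,0,0.06],[0,0,0]]]'
python3 - <<'E'
from h import *
s=grab("side")
cv2.imwrite("pics/k2.png",cv2.resize(s["img"][180:300,240:460],(800,436))[:,:,::-1])
E
```

```text
t: 4.82
tcp_pos: [0.519, 0.003, 0.0821]
orientation: [[0.002, 0.191, -0.982], [0.001, -0.982, -0.191], [-1.0, -0.001, -0.002]]
force: [0.8, 5.8, 4.8]
finger_gap: 0.0226
```

View pics/k2.png

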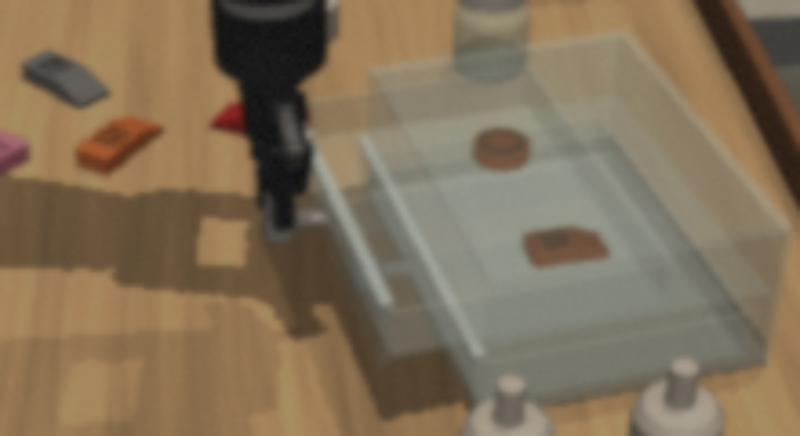

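The drawer follows, and the knob is still held by the lower ends of the fingers. I'll pull it another 62 mm.

```bash
python3 -m creep '[[[0,0,0.004],[0,0,0]],[[0,0,0.01],[0,0,0]],[[0,0,0.017],[0,0,0]],[[0,0,0.024],[0,0,0]],[[0,0,0.031],[0,0,0]],[[0,0,0.038],[0,0,0]],[[0,0,0.045],[0,0,0]],[[0,0,0.052],[0,0,0]],[[0,0,0.058],[0,0,0]],[[0,0,0.062],[0,0,0]]]'
python3 -m creep '[[[0,0,0],[0,0,0]],[[0,0,0],[0,0,0]],[[0,0,0],[0,0,0]],[[0,0,0],[0,0,0]]]'
python3 -m creep '[[[0,0,0],[0,0,0]],[[0,0,0],[0,0,0]],[[0,0,0],[0,0,0]],[[0,0,0],[0,0,0]],[[0,0,0],[0,0,0]],[[0,0,0],[0,0,0]],[[-0.01,0,0],[0,0,0]],[[-0.04,0,0],[0,0,0]],[[-0.08,0,0],[0,0,0]],[[-0.12,0,0],[0,0,0]]]' 0
python3 -c "
from h import *
import numpy as np
c=np.array([.3957,.249]);d=np.array([np.cos(np.radians(54.2)),np.sin(np.radians(54.2))]);g=c-.005*d;print(g)
for y in(144.2,-35.8):go([*g,.10],y)"
```

```text
t: 5.7
tcp_pos: [0.4582, -0.0091, 0.0821]
orientation: [[0.002, 0.191, -0.982], [0.001, -0.982, -0.191], [-1.0, -0.001, -0.002]]
force: [0.8, 4.8, 5.3]
finger_gap: 0.0231
t: 6.03
tcp_pos: [0.4581, -0.0091, 0.082]
orientation: [[0.001, 0.191, -0.982], [0.001, -0.982, -0.191], [-1.0, -0.001, -0.001]]
force: [-2.3, 4.0, 6.8]
finger_gap: 0.0226
t: 6.87
tcp_pos: [0.4569, -0.0094, 0.2022]
orientation: [[-0.002, 0.192, -0.981], [0.0, -0.981, -0.192], [-1.0, -0.001, 0.002]]
force: [1.2, 0.0, -0.1]
finger_gap: 0.0853
[0.39277521 0.24494468]
t 6.87 tcp [ 0.4569 -0.0094  0.2022] shift [ 0.1024 -0.2618  0.014 ] turn [ 2.388e+00  2.000e-03 -2.000e-03] F [ 1.2  0.  -0.1] gap 0.0853
t 6.87 tcp [ 0.4569 -0.0094  0.2022] shift [ 0.1024 -0.2618  0.014 ] turn [-0.753  0.002  0.001] F [ 1.2  0.  -0.1] gap 0.0853
```

```bash
python3 -m creep '[[[0,-0.02,0.001],[-0.08,0,0]],[[0,-0.05,0.003],[-0.16,0,0]],[[0,-0.08,0.005],[-0.24,0,0]],[[0,-0.11,0.007],[-0.33,0,0]],[[0,-0.14,0.008],[-0.42,0,0]],[[0,-0.17,0.01],[-0.51,0,0]],[[0,-0.2,0.011],[-0.6,0,0]],[[0.02,-0.225,0.013],[-0.68,0,0]],[[0.04,-0.247,0.014],[-0.74,0,0]],[[0.06,-0.262,0.014],[-0.753,0,0]]]' 0
python3 -m creep '[[[0,0,0],[0,0,0]],[[0,0,0],[0,0,0]],[[0,0,0],[0,0,0]]]' 
python3 - <<'E'
from h import *
go([.3928,.2449,.013],-35.8)
s=grab("side");t=grab("top")
cv2.imwrite("pics/d1.png",np.vstack([cv2.resize(t["img"][70:260,160:400],(800,633))[:300*2],])[:,:,::-1])
cv2.imwrite("pics/d2.png",cv2.resize(s["img"][170:300,230:460],(800,452))[:,:,::-1])
E
```

```text
t: 7.7
tcp_pos: [0.3938, 0.2471, 0.142]
orientation: [[0.002, 0.813, -0.582], [0.001, -0.582, -0.813], [-1.0, 0.001, -0.002]]
force: [0.9, -0.0, 0.7]
finger_gap: 0.0853
t: 7.95
tcp_pos: [0.3947, 0.2449, 0.1425]
orientation: [[0.001, 0.811, -0.585], [0.0, -0.585, -0.811], [-1.0, 0.001, -0.001]]
force: [-0.4, -0.3, -0.1]
finger_gap: 0.0855
t 7.95 tcp [0.3947 0.2449 0.1425] shift [ 0.1295 -0.0017  0.0012] turn [-0.001 -0.001 -0.001] F [-0.4 -0.3 -0.1] gap 0.0855
```

View pics/d1.png

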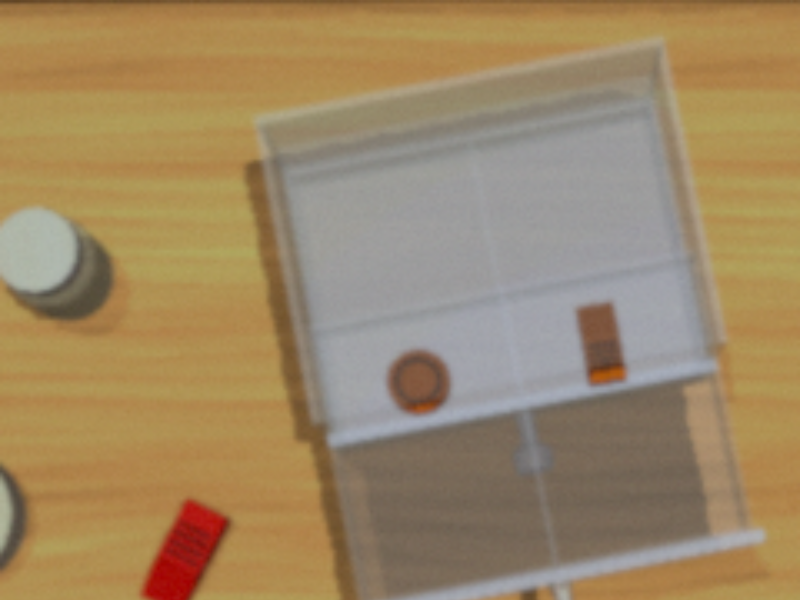

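View pics/d2.png

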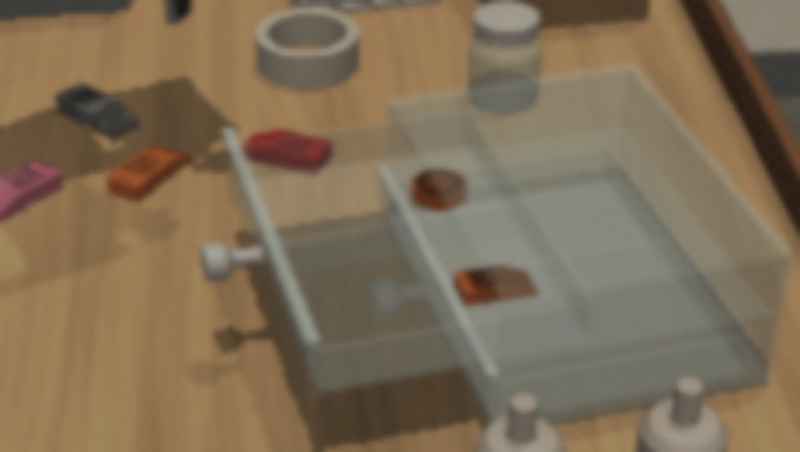

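Top: the drawer is out, with the small wedge's front end at about pixel (341,185) and the right bay in front of it free. Side: the upper knob is out and the lower drawer stays shut. Now I'll grasp the wedge.

```bash
python3 -m creep '[[[0.015,-0.002,0.001],[0,0,0]],[[0.035,-0.002,0.001],[0,0,0]],[[0.055,-0.002,0.001],[0,0,0]],[[0.075,-0.002,0.001],[0,0,0]],[[0.095,-0.002,0.001],[0,0,0]],[[0.11,-0.002,0.001],[0,0,0]],[[0.12,-0.002,0.001],[0,0,0]],[[0.126,-0.002,0.001],[0,0,0]],[[0.13,-0.002,0.001],[0,0,0]],[[0.13,-0.002,0.001],[0,0,0]]]' 0
python3 -m creep '[[[0,0,0],[0,0,0]],[[0,0,0],[0,0,0]],[[0,0,0],[0,0,0]],[[0,0,0],[0,0,0]],[[0,0,0],[0,0,0]],[[0,0,0],[0,0,0]],[[0,0,0],[0,0,0]],[[0,0,0],[0,0,0]],[[0,0,0],[0,0,0]],[[0,0,0],[0,0,0]]]' 255
python3 - <<'E'
from h import *
t=grab("top");s=grab("side")
psi=np.radians(11.07);K=np.array([.4575,-.0098]);R=np.array([[np.cos(psi),np.sin(psi)],[-np.sin(psi),np.cos(psi)]])
f=lambda u,v,z:np.round(R@(onz(t,160+u/3.333,70+v/3.333,z)[:2]-K),4)
print("small front",f(605,383,.075),"rear",f(595,303,.075),"divider",f(528,412,.1),f(556,585,.1),"Rwall",f(716,370,.1),f(748,528,.1),"front in/out edge",f(660,545,.115),f(660,558,.115),"cap",f(419,380,.08))
go([.39,.24,.1],0)
P,e=two(t,(341.5,185),s,(230+462/3.478,170+298/3.478));print(P,e)
E
```

```text
t: 8.88
tcp_pos: [0.3922, 0.2452, 0.0114]
orientation: [[0.0, 0.811, -0.586], [0.0, -0.586, -0.811], [-1.0, 0.0, -0.0]]
force: [-0.3, 0.4, 1.1]
finger_gap: 0.0853
t: 9.72
tcp_pos: [0.3917, 0.2454, 0.0112]
orientation: [[-0.0, 0.811, -0.585], [-0.0, -0.585, -0.811], [-1.0, -0.0, 0.0]]
force: [0.2, 0.5, 0.1]
finger_gap: 0.0
small front [ 0.1643 -0.0573] rear [ 0.2204 -0.0615] divider [ 0.1514 -0.0008] [0.0335 0.0035] Rwall [ 0.1547 -0.1307] [ 0.0459 -0.1302] front in/out edge [ 0.0456 -0.0688] [ 0.0372 -0.0671] cap [0.1905 0.068 ]
t 9.82 tcp [0.3918 0.2454 0.0112] shift [-0.0888  0.0017  0.0054] turn [-0.625 -0.     0.   ] F [-0.9 -0.  -0.5] gap 0.0001
[ 0.63267029 -0.03497573  0.0625347 ] 0.0021744634144990065
```

```bash
python3 - <<'E'
from h import *
t=grab("top");s=grab("side")
cv2.imwrite("pics/w1.png",np.hstack([cv2.resize(s["img"][170:245,220:320],(400,300)),cv2.resize(t["img"][240:330,160:280],(400,300))])[:,:,::-1])
E
```

```text
(no output)
```

View pics/w1.png

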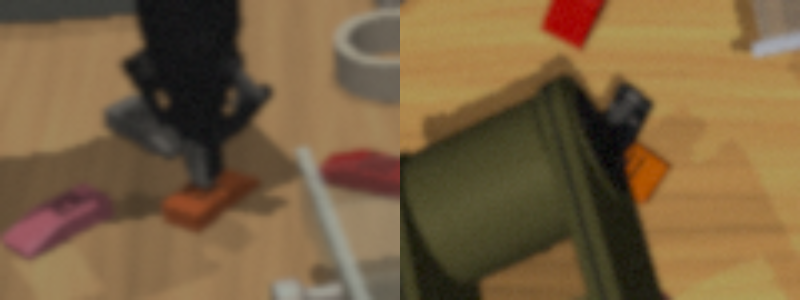

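The wedge hasn't moved, and in the side view the shut fingertips end at about pixel (271,216), on or behind its top. I'll use depth to find where the tips really are.

```bash
python3 - <<'E'
from h import *
s=grab("side");t=grab("top")
for z in(0,.02,.03):print(z,proj(s,[.3918,.2454,z]),proj(t,[.3918,.2454,z]),onz(s,271,216,z))
for v in range(190,230,2): print(v,[(s["img"][v,u].tolist(),np.round(dep(s,u,v),3).tolist()) for u in(271,)])
E
```

```text
0 [272.02516669 220.45792329] [225.82668351 287.19613764] [0.38775168 0.27111012 0.        ]
0.02 [271.46759181 214.9026734 ] [224.10457365 287.68579488] [0.3906086  0.23931575 0.02      ]
0.03 [271.18578665 212.09146667] [223.22028813 287.93722083] [0.39203705 0.22341857 0.03      ]
190 [([20, 19, 21], [0.399, 0.226, 0.116])]
192 [([19, 21, 20], [0.399, 0.225, 0.11])]
194 [([20, 20, 21], [0.398, 0.225, 0.104])]
196 [([19, 22, 21], [0.398, 0.225, 0.097])]
198 [([22, 23, 22], [0.397, 0.226, 0.09])]
200 [([19, 21, 22], [0.396, 0.227, 0.083])]
202 [([20, 22, 22], [0.396, 0.23, 0.074])]
204 [([21, 20, 20], [0.395, 0.228, 0.069])]
206 [([29, 29, 28], [0.394, 0.236, 0.057])]
208 [([38, 36, 35], [0.393, 0.236, 0.05])]
210 [([44, 42, 41], [0.393, 0.233, 0.045])]
212 [([52, 50, 49], [0.392, 0.234, 0.038])]
214 [([57, 54, 51], [0.392, 0.232, 0.032])]
216 [([62, 50, 45], [0.391, 0.231, 0.025])]
218 [([89, 48, 26], [0.391, 0.226, 0.021])]
220 [([128, 66, 37], [0.391, 0.222, 0.017])]
222 [([119, 62, 34], [0.391, 0.217, 0.013])]
224 [([88, 46, 25], [0.391, 0.213, 0.008])]
226 [([101, 66, 42], [0.39, 0.211, 0.003])]
228 [([134, 104, 71], [0.39, 0.205, -0.001])]
```

The shut tips stand at z≈0.022 while the TCP reads 0.011, so the fingers end about 11 mm short of the TCP. That also explains the off-centre knob grip. I'll reopen, go about 24 mm lower and grip again, watching the force.

```bash
Z='[[0,0,0],[0,0,0]]'; python3 -m creep '[[[0,0,0],[0,0,0]],[[0,0,0],[0,0,0]],[[0,0,0],[0,0,0]],[[0,0,0],[0,0,0]],[[0,0,0],[0,0,0]],[[0,0,0],[0,0,0]],[[0,0,0],[0,0,0]],[[0,0,0],[0,0,0]],[[0,0,0],[0,0,0]]]' 0
python3 -m creep '[[[0.003,0,0],[0,0,0]],[[0.006,0,0],[0,0,0]],[[0.009,0,0],[0,0,0]],[[0.012,0,0],[0,0,0]],[[0.015,0,0],[0,0,0]],[[0.018,0,0],[0,0,0]],[[0.021,0,0],[0,0,0]],[[0.023,0,0],[0,0,0]],[[0.024,0,0],[0,0,0]],[[0.024,0,0],[0,0,0]]]'
```

```text
t: 10.77
tcp_pos: [0.3918, 0.2454, 0.0112]
orientation: [[0.0, 0.811, -0.585], [0.0, -0.585, -0.811], [-1.0, 0.0, -0.0]]
force: [-1.2, 0.2, -0.2]
finger_gap: 0.0857
t: 11.6
tcp_pos: [0.3916, 0.2453, -0.0131]
orientation: [[-0.001, 0.811, -0.585], [-0.0, -0.585, -0.811], [-1.0, -0.0, 0.0]]
force: [-0.1, -0.6, 0.1]
finger_gap: 0.0854
```

```bash
python3 -m creep '[[[0,0,0],[0,0,0]],[[0,0,0],[0,0,0]],[[0,0,0],[0,0,0]],[[0,0,0],[0,0,0]],[[0,0,0],[0,0,0]],[[0,0,0],[0,0,0]],[[0,0,0],[0,0,0]],[[0,0,0],[0,0,0]],[[0,0,0],[0,0,0]],[[0,0,0],[0,0,0]]]' 255
python3 - <<'E'
from h import *
s=grab("side");t=grab("top");go([0,0,0],0)
for u in(266,270,274):
  for v in range(206,232,3): print(u,v,s["img"][v,u].tolist(),np.round(dep(s,u,v),3).tolist())
E
```

```text
t: 12.43
tcp_pos: [0.3929, 0.2459, -0.0116]
orientation: [[0.002, 0.811, -0.585], [0.001, -0.585, -0.811], [-1.0, 0.001, -0.002]]
force: [-0.5, -0.7, 5.2]
finger_gap: 0.0331
t 12.53 tcp [ 0.3929  0.2459 -0.0116] shift [-0.0127 -0.1747  0.4293] turn [-0.625 -0.002 -0.002] F [-0.9 -0.8  5.9] gap 0.0328
266 206 [21, 20, 22] [0.377, 0.256, 0.045]
266 209 [20, 20, 22] [0.376, 0.254, 0.037]
266 212 [20, 18, 21] [0.375, 0.255, 0.025]
266 215 [47, 32, 26] [0.374, 0.256, 0.014]
266 218 [88, 44, 21] [0.375, 0.235, 0.017]
266 221 [147, 75, 40] [0.377, 0.215, 0.019]
266 224 [103, 52, 28] [0.376, 0.21, 0.011]
266 227 [121, 88, 59] [0.375, 0.208, 0.002]
266 230 [147, 116, 80] [0.375, 0.197, -0.002]
270 206 [66, 56, 43] [0.393, 0.218, 0.068]
270 209 [94, 75, 52] [0.383, 0.315, -0.001]
270 212 [85, 63, 43] [0.383, 0.3, -0.003]
270 215 [65, 37, 25] [0.387, 0.252, 0.016]
270 218 [96, 51, 29] [0.388, 0.23, 0.019]
270 221 [142, 73, 40] [0.388, 0.215, 0.018]
270 224 [92, 50, 30] [0.388, 0.209, 0.011]
270 227 [110, 77, 50] [0.387, 0.212, -0.001]
270 230 [140, 109, 76] [0.388, 0.193, 0.0]
274 206 [25, 27, 24] [0.405, 0.213, 0.07]
274 209 [26, 26, 25] [0.403, 0.219, 0.056]
274 212 [47, 36, 31] [0.403, 0.216, 0.048]
274 215 [64, 56, 50] [0.401, 0.226, 0.031]
274 218 [75, 60, 54] [0.4, 0.224, 0.022]
274 221 [80, 58, 50] [0.399, 0.224, 0.011]
274 224 [98, 70, 47] [0.398, 0.232, -0.004]
274 227 [135, 107, 75] [0.399, 0.207, 0.001]
274 230 [152, 120, 82] [0.4, 0.191, 0.001]
```

The grasp holds with a gap of 33 mm, and the tips rest on the shelf at TCP z = −0.0116, so the wedge's underside is at TCP + 0.0116. Next I'll lift and check the way to the drawer.

```bash
python3 -m creep '[[[-0.005,0,0],[0,0,0]],[[-0.015,0,0],[0,0,0]],[[-0.03,0,0],[0,0,0]],[[-0.05,0,0],[0,0,0]],[[-0.07,0,0],[0,0,0]],[[-0.09,0,0],[0,0,0]],[[-0.11,0,0],[0,0,0]],[[-0.13,0,0],[0,0,0]],[[-0.15,0,0],[0,0,0]],[[-0.16,0,0],[0,0,0]]]'
python3 -m creep '[[[0,0,0],[0,0,0]],[[0,0,0],[0,0,0]]]'
python3 -c "
from h import *
go([.5682,-.0549,.15],-78.93)"
```

```text
t: 13.37
tcp_pos: [0.3927, 0.2458, 0.1504]
orientation: [[0.004, 0.811, -0.585], [0.002, -0.585, -0.811], [-1.0, 0.002, -0.004]]
force: [0.5, 0.7, 0.4]
finger_gap: 0.0331
t: 13.53
tcp_pos: [0.3917, 0.2454, 0.1474]
orientation: [[0.001, 0.811, -0.585], [0.0, -0.585, -0.811], [-1.0, 0.0, -0.001]]
force: [0.4, 0.2, -0.5]
finger_gap: 0.0326
t 13.53 tcp [0.3917 0.2454 0.1474] shift [-0.0026  0.3188  0.1403] turn [ 0.753 -0.001 -0.   ] F [ 0.4  0.2 -0.5] gap 0.0326
```

```bash
python3 -m creep '[[[-0.003,0.015,0.007],[0.06,0,0]],[[-0.003,0.035,0.015],[0.14,0,0]],[[-0.003,0.055,0.024],[0.22,0,0]],[[-0.003,0.08,0.035],[0.3,0,0]],[[-0.003,0.105,0.046],[0.38,0,0]],[[-0.003,0.13,0.057],[0.46,0,0]],[[-0.003,0.155,0.068],[0.54,0,0]],[[-0.003,0.18,0.079],[0.62,0,0]],[[-0.003,0.205,0.09],[0.69,0,0]],[[-0.003,0.225,0.1],[0.753,0,0]]]'
python3 -m creep '[[[0,0,0],[0,0,0]],[[0,0,0],[0,0,0]]]'
python3 -c "
from h import *
go([.5682,-.0549,.15],-78.93)"
```

```text
t: 14.37
tcp_pos: [0.5152, 0.031, 0.1478]
orientation: [[-0.004, 0.188, -0.982], [-0.0, -0.982, -0.188], [-1.0, -0.001, 0.004]]
force: [0.1, 0.5, -0.5]
finger_gap: 0.033
t: 14.53
tcp_pos: [0.5148, 0.0319, 0.1481]
orientation: [[-0.004, 0.19, -0.982], [0.0, -0.982, -0.19], [-1.0, -0.001, 0.004]]
force: [0.1, 0.2, -1.6]
finger_gap: 0.0325
t 14.53 tcp [0.5148 0.0319 0.1481] shift [-0.0022  0.0954 -0.0359] turn [-0.002  0.004  0.001] F [ 0.1  0.2 -1.6] gap 0.0325
```

```bash
python3 -m creep '[[[0,0.012,-0.004],[0,0,0]],[[0,0.03,-0.011],[0,0,0]],[[0,0.05,-0.019],[0,0,0]],[[0,0.07,-0.026],[0,0,0]],[[0,0.086,-0.032],[0,0,0]],[[0,0.095,-0.036],[0,0,0]],[[0,0.095,-0.036],[0,0,0]],[[0,0.095,-0.036],[0,0,0]]]'
python3 -m creep '[[[0.01,0,0],[0,0,0]],[[0.025,0,0],[0,0,0]],[[0.04,0,0],[0,0,0]],[[0.05,0,0],[0,0,0]],[[0.06,0,0],[0,0,0]],[[0.065,0,0],[0,0,0]],[[0.065,0,0],[0,0,0]]]'
python3 - <<'E'
from h import *
go([.5682,-.0549,.0565],-78.93)
s=grab("side");t=grab("top")
cv2.imwrite("pics/p1.png",np.hstack([cv2.resize(s["img"][190:300,290:440],(440,322)),cv2.resize(t["img"][140:260,290:420],(349,322))])[:,:,::-1])
E
```

```text
t: 15.2
tcp_pos: [0.569, -0.0534, 0.1498]
orientation: [[-0.001, 0.192, -0.981], [0.001, -0.981, -0.192], [-1.0, -0.001, 0.001]]
force: [-0.1, 0.5, -1.3]
finger_gap: 0.033
t: 15.78
tcp_pos: [0.5681, -0.0532, 0.0835]
orientation: [[-0.003, 0.192, -0.981], [0.001, -0.981, -0.192], [-1.0, -0.001, 0.003]]
force: [0.4, -0.7, -0.1]
finger_gap: 0.0327
t 15.78 tcp [ 0.5681 -0.0532  0.0835] shift [0.027  0.0017 0.0002] turn [0.    0.003 0.001] F [ 0.4 -0.7 -0.1] gap 0.0327
```

View pics/p1.png

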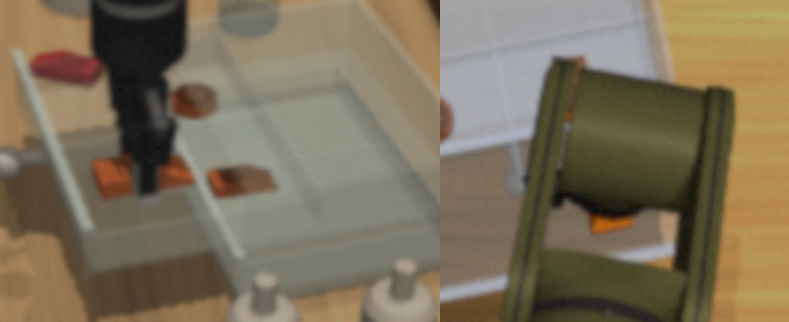

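The wedge hangs level in the right bay, between the drawer front and the small wedge and clear of both. I'll lower it slowly to contact.

```bash
python3 -m creep '[[[0.005,0,0],[0,0,0]],[[0.01,0,0],[0,0,0]],[[0.015,0,0],[0,0,0]],[[0.019,0,0],[0,0,0]],[[0.022,0,0],[0,0,0]],[[0.024,0,0],[0,0,0]],[[0.025,0,0],[0,0,0]],[[0.025,0,0],[0,0,0]],[[0.025,0,0],[0,0,0]]]'
python3 -m creep '[[[0.001,0,0],[0,0,0]],[[0.001,0,0],[0,0,0]],[[0.001,0,0],[0,0,0]]]'
```

```text
t: 16.63
tcp_pos: [0.5694, -0.0537, 0.0603]
orientation: [[0.0, 0.192, -0.981], [-0.0, -0.981, -0.192], [-1.0, 0.0, -0.0]]
force: [0.5, 0.1, 0.1]
finger_gap: 0.0327
t: 16.88
tcp_pos: [0.5694, -0.0537, 0.0593]
orientation: [[0.0, 0.192, -0.981], [-0.0, -0.981, -0.192], [-1.0, 0.0, -0.0]]
force: [0.4, -0.4, -0.7]
finger_gap: 0.0331
```

```bash
python3 -m creep '[[[0.001,0,0],[0,0,0]],[[0.0015,0,0],[0,0,0]],[[0.0015,0,0],[0,0,0]]]'
python3 -m creep '[[[0.001,0,0],[0,0,0]],[[0.001,0,0],[0,0,0]],[[0.001,0,0],[0,0,0]]]'
python3 -m creep '[[[0.0005,0,0],[0,0,0]],[[0.0005,0,0],[0,0,0]],[[0.0005,0,0],[0,0,0]]]'
```

```text
t: 17.13
tcp_pos: [0.5692, -0.0537, 0.0576]
orientation: [[-0.0, 0.192, -0.981], [0.0, -0.981, -0.192], [-1.0, -0.0, 0.0]]
force: [-0.3, -0.0, -0.3]
finger_gap: 0.0328
t: 17.38
tcp_pos: [0.5692, -0.0537, 0.0566]
orientation: [[-0.0, 0.192, -0.981], [0.0, -0.981, -0.192], [-1.0, -0.0, 0.0]]
force: [0.3, -1.2, -0.4]
finger_gap: 0.0326
t: 17.63
tcp_pos: [0.5694, -0.0537, 0.0564]
orientation: [[0.0, 0.192, -0.981], [-0.0, -0.981, -0.192], [-1.0, 0.0, -0.0]]
force: [-0.0, -0.2, 0.8]
finger_gap: 0.0327
```

```bash
python3 -m creep '[[[0.001,0,0],[0,0,0]],[[0.001,0,0],[0,0,0]],[[0.001,0,0],[0,0,0]]]'
```

```text
t: 17.88
tcp_pos: [0.5701, -0.0536, 0.0564]
orientation: [[0.002, 0.192, -0.981], [0.0, -0.981, -0.192], [-1.0, 0.0, -0.002]]
force: [-0.5, 1.2, 6.5]
finger_gap: 0.0327
```

Contact: 6.5 N upward at TCP z 0.0564, which matches the floor at 0.068. I'll open partly, rise and look.

```bash
python3 -m creep '[[[-0.0005,0,0],[0,0,0]],[[-0.0005,0,0],[0,0,0]],[[-0.0005,0,0],[0,0,0]],[[-0.0005,0,0],[0,0,0]],[[-0.0005,0,0],[0,0,0]],[[-0.0005,0,0],[0,0,0]],[[-0.0005,0,0],[0,0,0]]]' 75
python3 -m creep '[[[-0.005,0,0],[0,0,0]],[[-0.015,0,0],[0,0,0]],[[-0.035,0,0],[0,0,0]],[[-0.06,0,0],[0,0,0]],[[-0.09,0,0],[0,0,0]],[[-0.12,0,0],[0,0,0]],[[-0.13,0,0],[0,0,0]]]'
python3 -c "
from h import *
go([.4571,-.0103,.20],-78.93)"
```

```text
t: 18.47
tcp_pos: [0.5692, -0.0537, 0.0555]
orientation: [[-0.0, 0.192, -0.981], [0.0, -0.981, -0.192], [-1.0, -0.0, 0.0]]
force: [-0.4, 0.7, 0.1]
finger_gap: 0.0602
t: 19.05
tcp_pos: [0.572, -0.0542, 0.1927]
orientation: [[0.009, 0.192, -0.981], [-0.002, -0.981, -0.192], [-1.0, 0.004, -0.009]]
force: [0.8, -1.1, 1.5]
finger_gap: 0.0602
t 19.05 tcp [ 0.572  -0.0542  0.1927] shift [-0.0085 -0.0651  0.1043] turn [-0.    -0.009 -0.004] F [ 0.8 -1.1  1.5] gap 0.0602
```

```bash
python3 -m creep '[[[0,-0.01,0.02],[0,0,0]],[[-0.005,-0.02,0.04],[0,0,0]],[[-0.01,-0.03,0.065],[0,0,0]],[[-0.01,-0.04,0.09],[0,0,0]],[[-0.01,-0.05,0.115],[0,0,0]],[[-0.01,-0.06,0.14],[0,0,0]],[[-0.01,-0.065,0.16],[0,0,0]],[[-0.01,-0.065,0.18],[0,0,0]],[[-0.01,-0.065,0.18],[0,0,0]],[[-0.01,-0.065,0.18],[0,0,0]]]' 0
python3 - <<'E'
from h import *
go([.4571,-.0103,.20],-78.93)
s=grab("side");t=grab("top")
cv2.imwrite("pics/q1.png",np.vstack([cv2.resize(s["img"][180:290,270:450],(491,300)),cv2.resize(t["img"][150:260,270:450],(491,300))])[:,:,::-1])
E
```

```text
t: 19.88
tcp_pos: [0.3799, -0.0244, 0.1961]
orientation: [[0.002, 0.191, -0.982], [-0.0, -0.982, -0.191], [-1.0, 0.001, -0.002]]
force: [0.1, 0.5, 0.2]
finger_gap: 0.0854
t 19.88 tcp [ 0.3799 -0.0244  0.1961] shift [-0.0038  0.0009 -0.0785] turn [-0.001 -0.002 -0.001] F [0.1 0.5 0.2] gap 0.0854
```

View pics/q1.png

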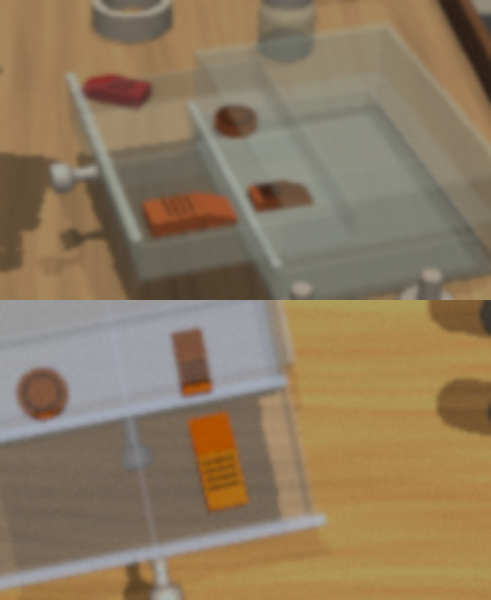

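The wedge lies flat in the right bay, with a gap to the small wedge. Now I'll locate the knob again and regrip it to close the drawer.

```bash
python3 - <<'E'
from h import *
s=grab("side");t=grab("top")
P,e=two(s,(293.8,244.9),t,(330.5,257));print(P,e);go([.4571,-.0103,.06],-78.93)
E
```

```text
[ 0.46326985 -0.00833604  0.08725602] 0.001800252439028782
t 20.08 tcp [ 0.3807 -0.0244  0.1959] shift [ 0.1359  0.0008 -0.0776] turn [-0.  0.  0.] F [-0.5 -1.  -0.6] gap 0.0853
```

```bash
python3 -m creep '[[[0,0,-0.02],[0,0,0]],[[0,0,-0.045],[0,0,0]],[[0,0,-0.07],[0,0,0]],[[0.01,0,-0.079],[0,0,0]],[[0.035,0,-0.079],[0,0,0]],[[0.06,0,-0.079],[0,0,0]],[[0.085,0,-0.079],[0,0,0]],[[0.11,0,-0.079],[0,0,0]],[[0.128,0,-0.079],[0,0,0]],[[0.136,0,-0.079],[0,0,0]]]' 0
python3 -m creep '[[[0,0,0],[0,0,0]],[[0,0,0],[0,0,0]],[[0,0,0],[0,0,0]],[[0,0,0],[0,0,0]],[[0,0,0],[0,0,0]],[[0,0,0],[0,0,0]],[[0,0,0],[0,0,0]],[[0,0,0],[0,0,0]],[[0,0,0],[0,0,0]],[[0,0,0],[0,0,0]]]' 255
```

```text
t: 20.92
tcp_pos: [0.4559, -0.0088, 0.0562]
orientation: [[-0.006, 0.192, -0.981], [0.001, -0.981, -0.192], [-1.0, -0.002, 0.006]]
force: [-0.8, -0.9, 0.4]
finger_gap: 0.0856
t: 21.75
tcp_pos: [0.459, -0.0089, 0.0615]
orientation: [[0.003, 0.191, -0.982], [0.001, -0.982, -0.191], [-1.0, -0.0, -0.003]]
force: [-0.3, 3.8, 5.5]
finger_gap: 0.0255
```

```bash
python3 -m creep '[[[0,0,-0.002],[0,0,0]],[[0,0,-0.006],[0,0,0]],[[0,0,-0.012],[0,0,0]],[[0,0,-0.019],[0,0,0]],[[0,0,-0.026],[0,0,0]],[[0,0,-0.033],[0,0,0]],[[0,0,-0.04],[0,0,0]],[[0,0,-0.047],[0,0,0]],[[0,0,-0.052],[0,0,0]],[[0,0,-0.055],[0,0,0]]]'
python3 -m creep '[[[0,0,-0.003],[0,0,0]],[[0,0,-0.008],[0,0,0]],[[0,0,-0.014],[0,0,0]],[[0,0,-0.02],[0,0,0]],[[0,0,-0.027],[0,0,0]],[[0,0,-0.034],[0,0,0]],[[0,0,-0.041],[0,0,0]],[[0,0,-0.047],[0,0,0]],[[0,0,-0.052],[0,0,0]],[[0,0,-0.055],[0,0,0]]]'
python3 -m creep '[[[0,0,-0.002],[0,0,0]],[[0,0,-0.004],[0,0,0]],[[0,0,-0.006],[0,0,0]],[[0,0,-0.008],[0,0,0]],[[0,0,-0.009],[0,0,0]],[[0,0,-0.01],[0,0,0]],[[0,0,-0.01],[0,0,0]]]'
```

```text
t: 22.58
tcp_pos: [0.5132, 0.0019, 0.0616]
orientation: [[0.003, 0.191, -0.981], [0.001, -0.982, -0.191], [-1.0, -0.001, -0.003]]
force: [-1.6, 3.0, 6.2]
finger_gap: 0.0255
t: 23.42
tcp_pos: [0.5671, 0.0126, 0.0616]
orientation: [[0.002, 0.191, -0.981], [0.001, -0.981, -0.191], [-1.0, -0.001, -0.003]]
force: [-3.6, 3.8, 6.8]
finger_gap: 0.0258
t: 24.0
tcp_pos: [0.5767, 0.0145, 0.0616]
orientation: [[0.003, 0.191, -0.982], [0.001, -0.982, -0.191], [-1.0, -0.001, -0.003]]
force: [-0.1, 3.5, 5.1]
finger_gap: 0.0259
```

Back at about the starting opening. I'll ease it further in small steps until it meets the stop.

```bash
python3 -m creep '[[[0,0,-0.001],[0,0,0]],[[0,0,-0.002],[0,0,0]],[[0,0,-0.003],[0,0,0]],[[0,0,-0.004],[0,0,0]],[[0,0,-0.004],[0,0,0]],[[0,0,-0.004],[0,0,0]]]'
python3 -m creep '[[[0,0,-0.001],[0,0,0]],[[0,0,-0.002],[0,0,0]],[[0,0,-0.003],[0,0,0]],[[0,0,-0.003],[0,0,0]],[[0,0,-0.003],[0,0,0]]]'
```

```text
t: 24.5
tcp_pos: [0.5806, 0.0153, 0.0616]
orientation: [[0.003, 0.191, -0.982], [0.001, -0.982, -0.191], [-1.0, -0.001, -0.003]]
force: [-0.6, 2.9, 5.0]
finger_gap: 0.0259
t: 24.92
tcp_pos: [0.5816, 0.0155, 0.0616]
orientation: [[-0.002, 0.192, -0.981], [0.001, -0.981, -0.192], [-1.0, -0.001, 0.002]]
force: [-8.1, 2.2, 10.7]
finger_gap: 0.0256
```

```bash
python3 -m creep '[[[0,0,-0.001],[0,0,0]],[[0,0,-0.002],[0,0,0]],[[0,0,-0.002],[0,0,0]],[[0,0,-0.002],[0,0,0]]]'
```

```text
t: 25.25
tcp_pos: [0.5815, 0.0155, 0.0615]
orientation: [[-0.008, 0.192, -0.981], [-0.0, -0.981, -0.192], [-1.0, -0.001, 0.008]]
force: [-16.4, -0.6, 15.8]
finger_gap: 0.0255
```

Firm stop: force rises to −16 N with no further travel. I'll take the load off, release, rise and look.

```bash
python3 -m creep '[[[0,0,0.002],[0,0,0]],[[0,0,0.003],[0,0,0]],[[0,0,0.003],[0,0,0]]]'
python3 -m creep '[[[0,0,0],[0,0,0]],[[0,0,0],[0,0,0]],[[0,0,0],[0,0,0]],[[0,0,0],[0,0,0]],[[0,0,0],[0,0,0]],[[0,0,0],[0,0,0]],[[0,0,0],[0,0,0]],[[0,0,0],[0,0,0]]]' 0
python3 -m creep '[[[-0.01,0,0],[0,0,0]],[[-0.03,0,0],[0,0,0]],[[-0.06,0,0],[0,0,0]],[[-0.09,0,0],[0,0,0]],[[-0.12,0,0.01],[0,0,0]],[[-0.14,0,0.04],[0,0,0]],[[-0.15,0,0.07],[0,0,0]],[[-0.15,0,0.1],[0,0,0]],[[-0.15,0,0.13],[0,0,0]],[[-0.15,0,0.16],[0,0,0]]]'
python3 -m creep '[[[0,0,0],[0,0,0]],[[0,0,0],[0,0,0]],[[0,0,0],[0,0,0]]]'
python3 - <<'E'
from h import *
s=grab("side");t=grab("top")
cv2.imwrite("pics/z1.png",np.vstack([cv2.resize(s["img"][160:400,200:480],(350,300)),cv2.resize(t["img"][70:310,120:520],(500,300))[:,:350]])[:,:,::-1])
E
```

```text
t: 25.5
tcp_pos: [0.5817, 0.0155, 0.0616]
orientation: [[0.001, 0.191, -0.982], [0.001, -0.982, -0.191], [-1.0, -0.001, -0.001]]
force: [-3.7, 2.3, 7.8]
finger_gap: 0.0257
t: 26.17
tcp_pos: [0.5814, 0.0148, 0.0596]
orientation: [[-0.0, 0.192, -0.981], [-0.0, -0.981, -0.192], [-1.0, 0.0, 0.0]]
force: [-0.1, -0.4, -0.1]
finger_gap: 0.0854
t: 27.0
tcp_pos: [0.4232, -0.0159, 0.2108]
orientation: [[0.002, 0.192, -0.981], [-0.0, -0.981, -0.192], [-1.0, 0.001, -0.001]]
force: [-0.1, -0.4, 0.0]
finger_gap: 0.0854
t: 27.25
tcp_pos: [0.4249, -0.0158, 0.2107]
orientation: [[0.002, 0.191, -0.982], [-0.0, -0.982, -0.191], [-1.0, 0.001, -0.002]]
force: [-0.2, 0.6, 0.2]
finger_gap: 0.0855
```

View pics/z1.png

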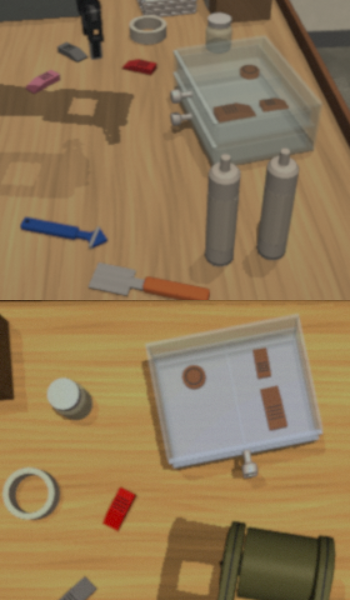

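The drawer looks shut, with both wedges in the right bay, the cap in the left and the bystanders in place. As a last check, I'll measure the upper knob against the lower one.

```bash
python3 - <<'E'
from h import *
s=grab("side");t=grab("top")
cv2.imwrite("pics/z2.png",np.hstack([cv2.resize(s["img"][220:270,325:375],(400,400),interpolation=2),cv2.resize(t["img"][180:220,300:340],(400,400),interpolation=2)])[:,:,::-1])
E
```

```text
(no output)
```

View pics/z2.png

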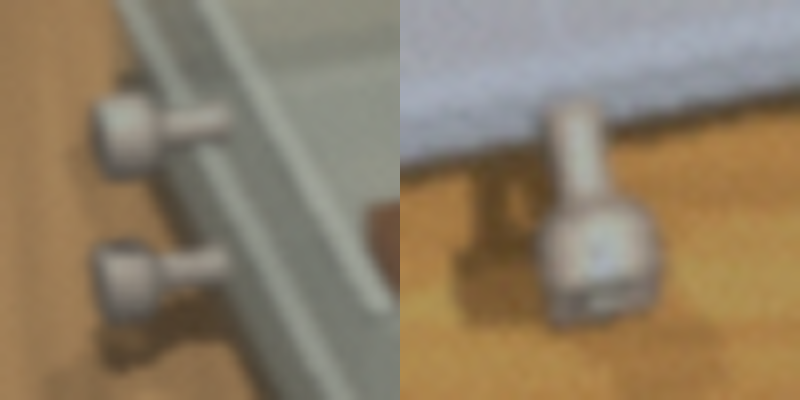

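```bash
python3 - <<'E'
from h import *
s=grab("side");t=grab("top")
print(onz(s,340.6,237.1,.09),onz(s,340.9,255.6,.033),two(s,(340.6,237.1),t,(320.2,206.3)),ctrl.observe()["t"])
ctrl.close_job()
E
```

```text
[0.5817524  0.01175228 0.09      ] [0.58227311 0.00881035 0.033     ] (array([0.58050084, 0.01462727, 0.08780965]), np.float64(0.0030014959396729673)) 27.55
the job is handed in; nothing more can be done
```

The finishing wedge is put away and both drawers are shut. I handed the job in at 27.6 s, and it gave no verdict.

I pulled the upper drawer out by about 120 mm by its knob. The wedge went down flat in the right-hand compartment, in front of the smaller wedge; I lowered it until it touched the floor, then released it. I then gripped the knob again and eased the drawer in until it met its stop.

**Final checks:**
- **Drawers:** the upper and lower knobs line up within about 1 mm in x and 3 mm in y. The drawer stopped moving while the push built to 16 N.
- **Contents:** the last pictures show both wedges in the right compartment and the cap in the left.
- **Bystanders:** those in view in the last pictures look where they were. I judged this by eye and did not measure it.
- **Arm:** it stands clear of everything, with the gripper open.

**What disagreed or went wrong:**
- **Missed first grasp:** the fingertips are about 11 mm short of the TCP, where the description puts them 11 mm ahead of it. The fingers closed just above the wedge without moving it, and going 24 mm lower fixed it. The first knob grip was off-centre for the same reason, but it held.
- **Knob position:** before closing, the camera and arm readings for the knob differed by about 6 mm. I used a point between them, and the grip held.

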